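Release a hard-shell handbag from the bench clamp and hold it up for inspection

ROBOT

A 6-joint arm with a two-finger parallel gripper is mounted at the origin on the work surface. World frame = base frame: x ahead of the robot, y to its left, z up, the work surface at z = 0. Lengths are in m, angles in rad, forces in N, time in s.
With the tool pointing down it reaches from about 0.375 to 0.9 m from the base axis. Payload 3.1 kg.
Tool frame: the origin (TCP) lies midway between the tips of the shut fingers; the grasp point (between the pads) lies 19 mm behind it; z points along the fingers, y is the direction in which the jaws open and shut (so a half turn about z gives the same grasp; the last joint's range is limited). The gripper opens to 87 mm and grips with 3 to 60 N. Pads are 19 mm wide; open, the fingers measure 117 mm over their backs; the gripper's body (75 mm by 190 mm) begins 51 mm behind the grasp point.
Start: joints at [0.992, 0.527, 1.433, -0, 1.181, -0.178], TCP at [0.244, 0.575, 0.223] pointing down, gripper open.
Joint ranges: [-3.08, 3.08], [-0.75, 2.2], [0.22, 2.44], [-1.43, 4.57], [0, 2.65], [-2.85, 2.85]. Speed limits (rad/s): [2.79, 2.79, 3.14, 3.14, 3.14, 3.14].

INTERFACE

Orientations are given as a unit quaternion [w, x, y, z].
In Python, from rig import robot, viewer gives the robot as it stands.
- The arm moves only by the tool play_rows, never from a script. Its argument "targets" is text: rows parted by semicolons, each of 7 numbers parted by spaces: the shift along the tool's x, y, z scaled (see below), then the turn, a rotation vector about the tool's x, y, z scaled (see below), then the gripper's target within -1 to 1 (shut at 1, half-way at 0, fully open at -1). In form: dx dy dz ax ay az grip; .... A call has 1 to 20 rows; each row shifts and turns the pose as measured when the row begins, along the tool's axes as they then stand; what a row does not reach is not made up. The controller multiplies each number of a shift by 0.2 m and each number of a turn by 90 degrees. A row lasts 1/12 s, in which the tool goes at most 41.7 mm and 7.16 degrees, less where a joint would pass 70% of its speed; a pose out of reach is approached as far as the arm can. A call with a number of a shift or a turn outside -1 to 1 is refused whole. A call with a gripper value outside its range is refused whole. The fingers move at their own pace and stop on an object; "grip_force" is the grip in N (left out, the last holds). Time passes only in rows, so rows that do not move let the fingers close. It gives the time, the measured TCP pose, the force and the opening at its end, in the units of the state.
- robot.state(): the state, without advancing time (a new reading comes with each control period).
- viewer.read_camera(name): name is "scene" or "top" or "wrist"; returns a dict with "color" (384x512x3 uint8, red, green, blue), "fovy" (degrees; the focal length in pixels is half the picture's height over the tangent of half this angle, whatever the lens; pixels are square), "cx", "cy" (the principal point, pixels), "R" (3x3) and "t" (3): a world point X has camera coordinates R X + t; the wrist camera has in their place "mount" (4x4, takes a point from camera to tool coordinates, whose origin is the TCP and whose axes are the flange's). Camera axes: x right, y down, z forward; pixel columns grow to the right and rows downward; lengths in m; the calibration is good to about 2 mm. A picture is of the moment at which its call begins: read the wrist's pose just before it. There is no depth.
- robot.finish_job(): hands the job in, once; it reports no verdict.
The state is a dict: "clock": time; "joints": joint angles; "joint_velocities": joint speeds; "tau": joint torques, N m; "eef_pos": TCP position; "ee_rot": TCP orientation; "wrist_force": force on the tool from outside, world axes, zero at the start; "ft_torque": the same for the moment, N m; "grip_width": opening from 0.0 (shut) to 1.0 (fully open).
Only numpy, scipy, OpenCV 4.12 (cv2) and the standard library are available. Lean on these libraries where they do the work, as an engineer would, in place of code of your own. Each camera call takes 0.05 s, during which the arm holds its last target.

TASK

Throw the lever of the bench clamp into its open notch (the ring-marked one, farthest round from the clamped notch), then lift the hard-shell handbag straight up by its handle until its feet are about 5 cm above the clamp's jaws. Finish while holding it there over the clamp, level and still, so that its underside can be looked over; do not put it down. Do not pull or tip the bag while it is still clamped, and leave the other things on the bench where they are.

Things in the scene. Friction and masses are not known exactly. Their poses are not given: they have to be found in the camera images.
- clamp: Grey cast-iron bench clamp, fixed, base 160 x 255 mm, 30 mm high. Origin: on the table under the middle of the bag's seat; x along the jaws (and bag), y from the movable to the fixed jaw, z up. Cork-faced jaws 120 mm long, faces 60 mm apart when clamped, tops 80 mm above the table; the bag stands on the bed, 30 mm above the table. Cam and lever are on the -y side.
- clamp_pivot (a point): Vertical pivot of the lever, at clamp x 0, y -98 mm, 62 mm above the table. The plunger on the lever drops into notches in the steel index plate under the bar: clamped (solid dot), light grip (unmarked), open (ring). Passing from one notch to the next takes about 3 N at the grip; the cam draws the movable jaw back 7 mm at open, and only there is the bag quite free.
- lever (a joint): Lever angle about its pivot, rad, growing anticlockwise seen from above; at 0 the lever points along the clamp's -x. Sprung detent notches: 0 (clamped), 0.65 (light grip), 1.30 (open); end stop at 1.36. It starts in the clamped or the light-grip notch. Let go between notches, it snaps into the nearer one.
- lever_grip (a point): Middle of the lever's upright black round hand grip, 125 mm from the pivot, 98 mm above the table; the grip is 23 to 25 mm in diameter and runs from 66 to 122 mm above the table, over the flat lever bar (58 to 66 mm).
- bag: Dark brown hard-shell box handbag with brass feet, turn-lock and rigid arched top handle; rigid shell 160 x 60 x 105 mm on 4 mm feet, about 0.4 to 0.8 kg. Origin: centre of its underside, level with the soles of the feet. x along its length, z up. It starts upright between the jaws, parallel with them, up to 15 mm off the middle along them.
- bag_handle: The bag's handle, rigid on the shell. Origin: centre of the straight top bar, midway along the bag and 167 mm above the soles. The bar is round, 13 mm thick and straight for 56 mm along x; below it is 50 mm of free height down to the shell's top; the handle's legs stand 45 mm either side along x.
- loupe: Bystander, loose: folded metal jeweller's loupe, 53 x 25 mm, 21 mm high, lying beside the clamp's far corner on the lever side. Origin: centre of its underside.
- cream_tin: Bystander, loose: round aluminium tin, diameter 70 mm, 28 mm high, standing beside the clamp on the fixed-jaw side. Origin: centre of its underside.
- screwdriver: Bystander, loose: screwdriver 160 mm long, lying between the robot and the clamp's left part. Origin: centre of its underside.
- hammer: Bystander, loose: small hammer 240 mm long, lying to the left. Origin: centre of its underside.
- brush: Bystander, loose: brush 170 mm long, lying to the right. Origin: centre of its underside.
- edge_paint: Bystander, loose: small white plastic bottle with black cap, diameter 48 mm, 85 mm high. Origin: centre of its underside.
- padlock: Bystander, loose: small brass padlock 45 x 30 x 11 mm, lying flat. Origin: centre of its underside.

How it is judged:
By the outcome, as a careful person would: the job done as asked, in the order asked, and still so for the second after the job is handed in, while the arm keeps its last pose, push and grip.
It also fails if it takes over 50 s, if anything falls off the work surface, if the arm or the gripper's body presses on something with over 40 N, if the wrist force passes 120 N, or if a joint passes its speed limit or range.

## Working session

There is one attempt and no reset: what is moved stays moved. The work goes in short steps, Python scripts to look and compute and a tool call to move; the robot and the scene stay as the last step left them, time stands still between calls to the robot, and variables do not carry over. Pictures are saved under pics/ and viewed, and the job is handed in when it is done.

Besides the shell and the picture viewer there is one more tool, called as name(argument=value, ...), one argument or row to a line, values as JSON. play_rows: Moves the arm, as the interface text tells. Its arguments: {"type":"object","properties":{"targets":{"type":"string"},"grip_force":{"type":"number"}},"required":["targets"]}

```bash
ls; mkdir -p pics
python3 - <<'E'
from rig import robot, viewer
import cv2
s=robot.state();print(s)
for n in ("scene","top","wrist"):
    c=viewer.read_camera(n)
    cv2.imwrite(f"pics/{n}0.png",c["color"][:,:,::-1])
    print(n,{k:v for k,v in c.items() if k!="color"})
E
```

```text
pics
{'clock': 0.0, 'joints': array([ 9.91507716e-01,  5.28459189e-01,  1.43389726e+00, -1.13146159e-05,
        1.18138229e+00, -1.78498239e-01]), 'joint_velocities': array([ 0.00063743,  0.00085248, -0.000332  ,  0.00082047, -0.00251818,
       -0.00035801]), 'tau': array([ 9.23877269e-04, -4.40032017e+01, -1.76599556e+01,  6.34270068e-02,
        5.80123113e-02, -1.58114563e-04]), 'eef_pos': array([0.2434118 , 0.57486298, 0.22157752]), 'ee_rot': array([-3.92049457e-04,  1.99054399e-01,  9.79987854e-01, -9.98869947e-04]), 'wrist_force': array([-0.30164991,  0.45321923,  0.36988028]), 'ft_torque': array([-0.04232644,  0.00694225,  0.01402164]), 'grip_width': 1.0016543858538662}
scene {'fovy': 47.36585567084704, 'cx': 251.19032094455525, 'cy': 192.63946723413213, 'R': array([[-0.57343953,  0.8191953 , -0.00928247],
       [ 0.67871769,  0.46869818, -0.56538864],
       [-0.45881304, -0.33051637, -0.82477241]]), 't': array([ 0.34365555, -0.337731  ,  1.76290585])}
top {'fovy': 47.42049320303063, 'cx': 259.1628551042007, 'cy': 199.43928676478956, 'R': array([[ 2.24065383e-04, -9.99584951e-01, -2.88075487e-02],
       [-9.89059972e-01,  4.02798909e-03, -1.47458967e-01],
       [ 1.47513801e-01,  2.85254338e-02, -9.88648561e-01]]), 't': array([0.0403632 , 0.58480813, 1.41803181])}
wrist {'fovy': 69.23649255683374, 'cx': 258.3386847079091, 'cy': 193.4042426731037, 'mount': array([[-7.45350329e-04, -9.59533911e-01, -2.81592114e-01,
         7.69287991e-02],
       [ 9.99999721e-01, -7.04326821e-04, -2.46898433e-04,
         8.12569763e-05],
       [ 3.85745408e-05, -2.81592219e-01,  9.59534168e-01,
        -1.61947832e-01],
       [ 0.00000000e+00,  0.00000000e+00,  0.00000000e+00,
         1.00000000e+00]])}
```

View pics/scene0.png

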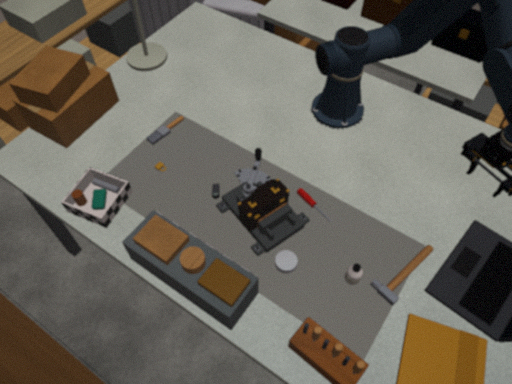

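View pics/top0.png

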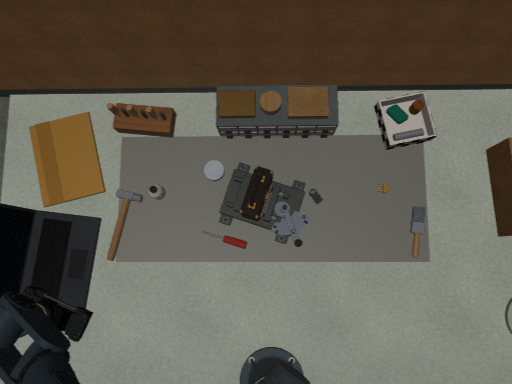

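Run:
```python
import cv2
a=cv2.imread("pics/top0.png")[100:290,150:400]
cv2.imwrite("pics/top0c.png",cv2.resize(a,None,fx=3.1,fy=3.1,interpolation=cv2.INTER_CUBIC))
a=cv2.imread("pics/scene0.png")[90:280,150:400]
cv2.imwrite("pics/scene0c.png",cv2.resize(a,None,fx=3.1,fy=3.1,interpolation=cv2.INTER_CUBIC))
```

```text
(no output)
```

View pics/top0c.png

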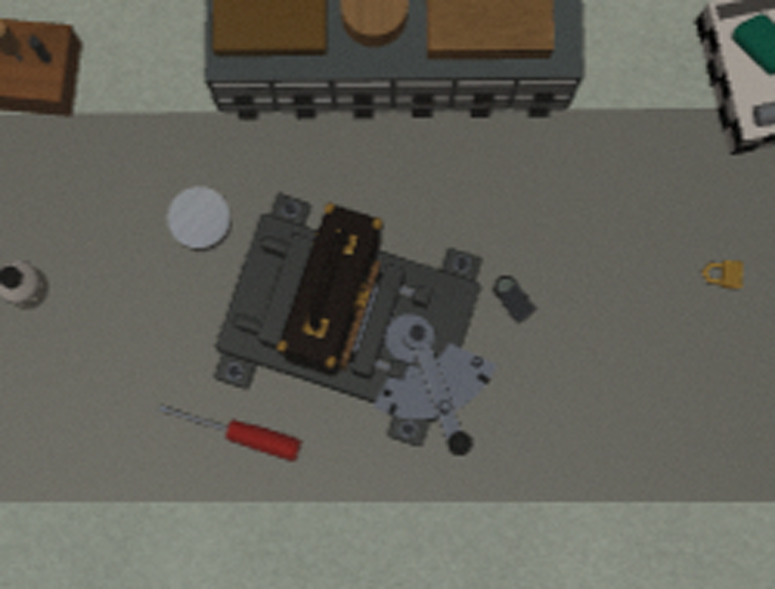

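View pics/scene0c.png

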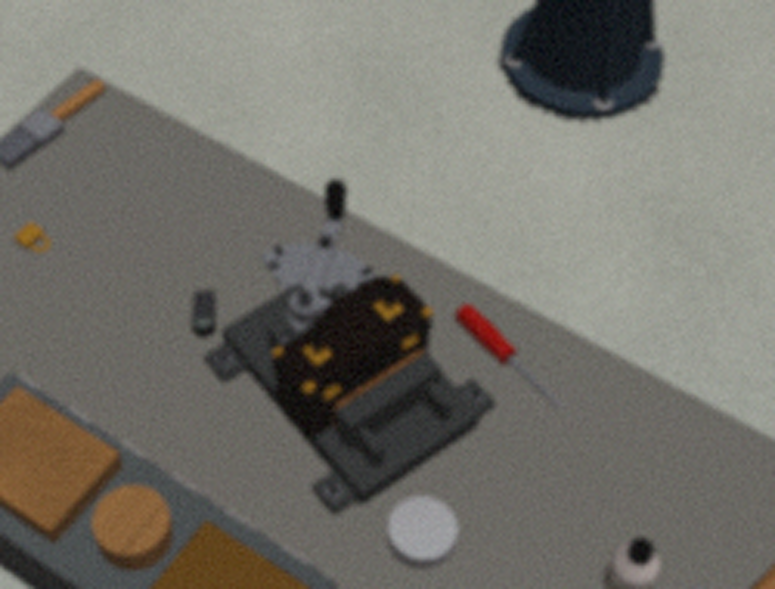

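The top view shows the bag at crop (333,287), the lever pivot at about (417,333) and the black grip at (459,443). The lever lies about 40° from clamp -x, so it looks like the light-grip notch. Next I'll work out the positions in world coordinates.

```bash
cat > h.py <<'E'
import numpy as np
from scipy.spatial.transform import Rotation as Ro
from rig import robot, viewer
def q2R(q): return Ro.from_quat([q[1],q[2],q[3],q[0]]).as_matrix()
def cam(n):
    s=robot.state(); c=viewer.read_camera(n)
    if n=="wrist":
        M=np.eye(4);M[:3,:3]=q2R(s["ee_rot"]);M[:3,3]=s["eef_pos"]
        W=np.linalg.inv(M@c["mount"]); c["R"]=W[:3,:3];c["t"]=W[:3,3]
    c["f"]=192/np.tan(np.radians(c["fovy"]/2))
    return c
def back(c,u,v,z):
    d=c["R"].T@np.array([(u-c["cx"])/c["f"],(v-c["cy"])/c["f"],1]); o=-c["R"].T@c["t"]
    return o+d*(z-o[2])/d[2]
def proj(c,X):
    p=c["R"]@np.array(X)+c["t"]; return np.array([c["cx"]+c["f"]*p[0]/p[2],c["cy"]+c["f"]*p[1]/p[2]])
E
python3 - <<'E'
from h import *
c=cam("top"); s=cam("scene")
P=lambda u,v,z:print((u,v,z),back(c,150+u/3.1,100+v/3.1,z).round(4))
Q=lambda u,v,z:print("S",(u,v,z),back(s,150+u/3.1,90+v/3.1,z).round(4))
P(417,333,.07);P(459,443,.122);Q(336,187,.122)
for p in [(329,209),(378,223),(282,346),(331,362)]:P(*p,.139)
for p in [(291,210),(462,265),(235,372),(408,430)]:P(*p,.01)
Q(222,360,.01);Q(336,490,.01)
P(515,300,.015);P(200,217,.028);P(270,440,.015)
E
```

```text
(417, 333, 0.07) [ 0.5543 -0.0444  0.07  ]
(459, 443, 0.122) [ 0.4361 -0.084   0.122 ]
S (336, 187, 0.122) [ 0.4421 -0.0788  0.122 ]
(329, 209, 0.139) [0.673  0.0461 0.139 ]
(378, 223, 0.139) [ 0.6582 -0.0037  0.139 ]
(282, 346, 0.139) [0.5326 0.0932 0.139 ]
(331, 362, 0.139) [0.5163 0.0439 0.139 ]
(291, 210, 0.01) [0.7012 0.0932 0.01  ]
(462, 265, 0.01) [ 0.6378 -0.0966  0.01  ]
(235, 372, 0.01) [0.5196 0.1539 0.01  ]
(408, 430, 0.01) [ 0.4557 -0.0355  0.01  ]
S (222, 360, 0.01) [ 0.6393 -0.095   0.01  ]
S (336, 490, 0.01) [0.6994 0.0983 0.01  ]
(515, 300, 0.015) [ 0.5976 -0.1538  0.015 ]
(200, 217, 0.028) [0.6899 0.1927 0.028 ]
(270, 440, 0.015) [0.4448 0.1144 0.015 ]
```

Pivot is at about (0.554,-0.044) and the grip at (0.439,-0.081). The measured radius is 121 mm, which matches the given 125 mm. Clamp yaw is about -18.5° and the lever angle about 0.63 (light grip). I'll rise and turn the tool first.

play_rows(
  targets="0 0 -0.03 0 0 0.0775 -1;0 0 -0.03 0 0 0.0775 -1;0 0 -0.03 0 0 0.0775 -1;0 0 -0.03 0 0 0.0775 -1;0 0 -0.03 0 0 0.0775 -1;0 0 -0.03 0 0 0.0775 -1;0 0 -0.03 0 0 0.0775 -1;0 0 -0.03 0 0 0.0775 -1;0 0 -0.03 0 0 0.0775 -1;0 0 -0.03 0 0 0.0775 -1;0 0 -0.03 0 0 0.0775 -1;0 0 -0.03 0 0 0.0775 -1;0 0 -0.03 0 0 0.0775 -1;0 0 -0.03 0 0 0.0775 -1;0 0 -0.03 0 0 0.0775 -1;0 0 -0.03 0 0 0.0775 -1;0 0 -0.03 0 0 0.0775 -1;0 0 -0.03 0 0 0.0775 -1;0 0 -0.03 0 0 0.0775 -1;0 0 -0.03 0 0 0.0775 -1",
  grip_force=15,
)

```text
clock: 1.92
eef_pos: [0.2413, 0.5717, 0.3412]
ee_rot: [0.006, 0.993, 0.119, -0.005]
wrist_force: [0.3, -0.2, 0.1]
grip_width: 1.002
```

```bash
cat >> h.py <<'E'
def rel(X,yawy):
    "tool shift/0.2 and turn/90 to bring TCP to X with tool y at yawy deg, tool down"
    s=robot.state();R=q2R(s["ee_rot"])
    y=np.radians(yawy);Y=np.array([np.cos(y),np.sin(y),0]);Z=np.array([0,0,-1.]);Rt=np.stack([np.cross(Y,Z),Y,Z],1)
    print("pos",s["eef_pos"].round(4),"yaw",np.degrees(np.arctan2(R[1,1],R[0,1])).round(1),"tilt",np.degrees(np.arccos(-R[2,2])).round(2),"J",s["joints"].round(2),"F",s["wrist_force"].round(1),"g",round(s["grip_width"],3),"t",s["clock"])
    print("shift",(R.T@(np.array(X)-s["eef_pos"])/0.2).round(4),"turn",(Ro.from_matrix(R.T@Rt).as_rotvec(degrees=True)/90).round(4))
E
python3 -c "
from h import *
rel([.44,-.0815,.30],-72)"
```

```text
pos [0.2413 0.5717 0.3412] yaw -76.3 tilt 0.94 J [0.99 0.42 1.28 0.   1.46 2.32] F [ 0.3 -0.2  0.1] g 1.002 t 1.9167
shift [0.1933 3.4061 0.2416] turn [ 0.0068  0.0079 -0.0476]
```

play_rows(
  targets="0.0102 0.1793 0.0127 0.0068 0.0079 -0.0025 -1;0.0102 0.1793 0.0127 0 0 -0.0025 -1;0.0102 0.1793 0.0127 0 0 -0.0025 -1;0.0102 0.1793 0.0127 0 0 -0.0025 -1;0.0102 0.1793 0.0127 0 0 -0.0025 -1;0.0102 0.1793 0.0127 0 0 -0.0025 -1;0.0102 0.1793 0.0127 0 0 -0.0025 -1;0.0102 0.1793 0.0127 0 0 -0.0025 -1;0.0102 0.1793 0.0127 0 0 -0.0025 -1;0.0102 0.1793 0.0127 0 0 -0.0025 -1;0.0102 0.1793 0.0127 0 0 -0.0025 -1;0.0102 0.1793 0.0127 0 0 -0.0025 -1;0.0102 0.1793 0.0127 0 0 -0.0025 -1;0.0102 0.1793 0.0127 0 0 -0.0025 -1;0.0102 0.1793 0.0127 0 0 -0.0025 -1;0.0102 0.1793 0.0127 0 0 -0.0025 -1;0.0102 0.1793 0.0127 0 0 -0.0025 -1;0.0102 0.1793 0.0127 0 0 -0.0025 -1;0.0102 0.1793 0.0127 0 0 -0.0025 -1;0 0 0 0 0 0 -1",
)

```text
clock: 3.58
eef_pos: [0.4719, -0.1003, 0.2898]
ee_rot: [-0.001, 0.987, 0.159, 0.007]
wrist_force: [0.3, 0.1, -0.1]
grip_width: 0.999
```

```bash
python3 -c "
from h import *
import cv2
rel([.44,-.0815,.30],-72)
c=cam('wrist');im=c['color'][:,:,::-1].copy()
cv2.imwrite('pics/w1.png',cv2.resize(im,None,fx=1.5,fy=1.5,interpolation=cv2.INTER_CUBIC))
print(proj(c,[.4390,-.0815,.122])*1.5,proj(c,[.5543,-.0444,.066])*1.5)"
```

```text
pos [ 0.4719 -0.1003  0.2898] yaw -71.7 tilt 0.86 J [-0.45  0.25  1.7   0.01  1.19  0.8 ] F [ 0.3  0.1 -0.1] g 0.999 t 3.5833
shift [-0.1211 -0.1394 -0.0528] turn [-0.0004 -0.0096  0.0039]
[353.45713521 300.3165853 ] [356.62484452 150.14176714]
```

View pics/w1.png

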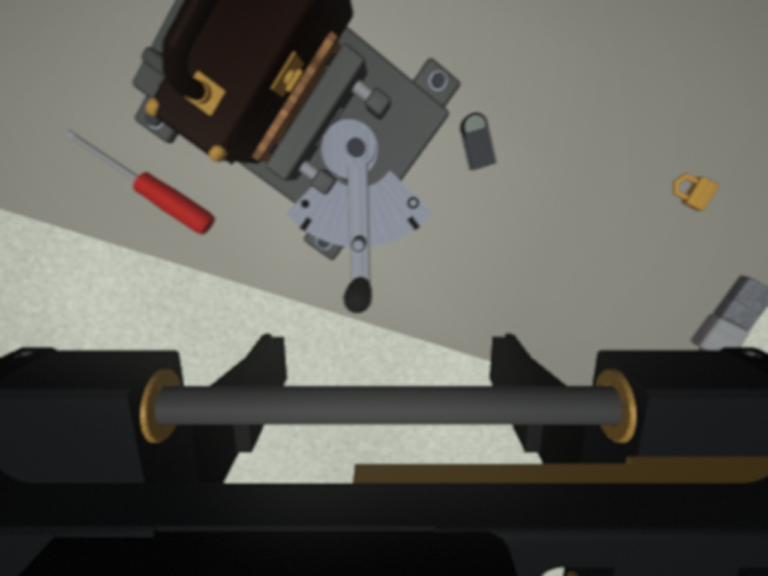

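The wrist view shows the lever at mid-sector, with the dot left at (305,203) and the ring right at (413,203). The grip is at about (358,297), within a few pixels of the prediction, so I'll go down over it.

```bash
python3 -c "
from h import *
rel([.4405,-.0825,.08],-72)"
```

```text
pos [ 0.4701 -0.0975  0.2896] yaw -71.6 tilt 0.81 J [-0.45  0.24  1.7   0.01  1.19  0.8 ] F [ 0.5  1.  -0.6] g 1.003 t 3.6333
shift [-0.1311 -0.1136  1.0468] turn [-0.0028 -0.0086  0.0041]
```

play_rows(
  targets="-0.044 -0.038 0 -0.003 -0.009 0.004 -1;-0.044 -0.038 0 0 0 0 -1;-0.044 -0.038 0.06 0 0 0 -1;0 0 0.1 0 0 0 -1;0 0 0.1 0 0 0 -1;0 0 0.1 0 0 0 -1;0 0 0.1 0 0 0 -1;0 0 0.1 0 0 0 -1;0 0 0.1 0 0 0 -1;0 0 0 0 0 0 -1",
)

```text
clock: 4.47
eef_pos: [0.421, -0.0655, 0.1575]
ee_rot: [-0.001, 0.986, 0.165, -0.002]
wrist_force: [-0.6, 0.7, -0.1]
grip_width: 0.998
```

```bash
python3 -c "
from h import *
import cv2
rel([.4405,-.0825,.08],-72)
c=cam('wrist');im=c['color'][:,:,::-1].copy()
cv2.imwrite('pics/w2.png',cv2.resize(im,None,fx=1.5,fy=1.5,interpolation=cv2.INTER_CUBIC))"
```

```text
pos [ 0.421  -0.0655  0.1575] yaw -71.0 tilt 0.28 J [-0.42  0.38  1.98 -0.    0.79  0.82] F [-0.6  0.7 -0.1] g 0.998 t 4.4667
shift [0.0661 0.1131 0.3868] turn [-0.0016  0.0026  0.0107]
```

View pics/w2.png

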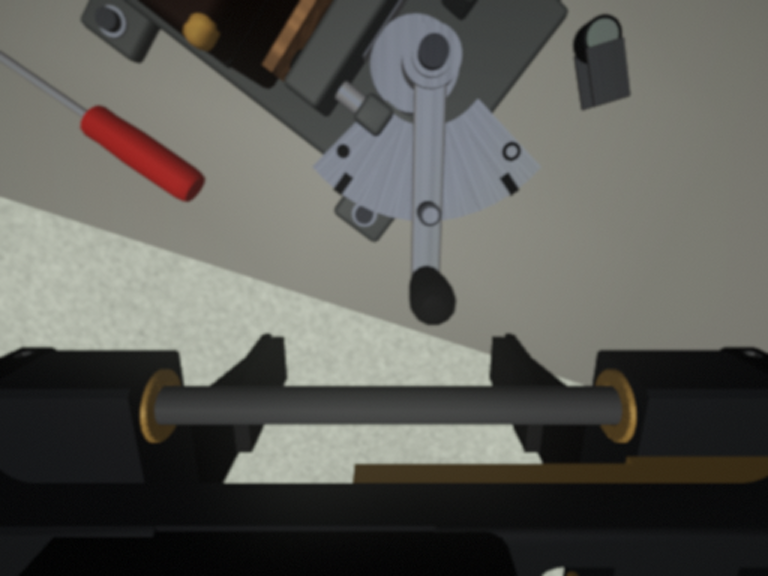

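```bash
python3 -c "
from h import *
c=cam('wrist')
print(back(c,432/1.5,302/1.5,.122),back(c,432/1.5,52/1.5,.078))
rel([.4405,-.0825,.08],-72)"
```

```text
[ 0.44121541 -0.08248118  0.122     ] [ 0.55671278 -0.04363981  0.078     ]
pos [ 0.4232 -0.0666  0.1597] yaw -71.1 tilt 0.06 J [-0.42  0.37  1.98 -0.    0.79  0.82] F [-0.   0.5 -0. ] g 0.999 t 4.5667
shift [0.0559 0.1029 0.3988] turn [0.0006 0.0001 0.0105]
```

play_rows(
  targets="0.03 0.052 0 0 0 0.01 -1;0.03 0.052 0 0 0 0 -1;0 0 0 0 0 0 -1;0 0 0.08 0 0 0 -1;0 0 0.08 0 0 0 -1;0 0 0.08 0 0 0 -1;0 0 0.08 0 0 0 -1;0 0 0.05 0 0 0 -1;0 0 0 0 0 0 -1",
)

```text
clock: 5.32
eef_pos: [0.4566, -0.0904, 0.0941]
ee_rot: [0.009, 0.988, 0.156, 0.013]
wrist_force: [-0.6, -0.2, -0.2]
grip_width: 1.002
```

```bash
python3 -c "
from h import *
import cv2
rel([.4412,-.0825,.08],-72)
c=cam('wrist');im=c['color'][:,:,::-1].copy()
cv2.imwrite('pics/w3.png',cv2.resize(im,None,fx=1.5,fy=1.5,interpolation=cv2.INTER_CUBIC))"
```

```text
pos [ 0.4566 -0.0904  0.0941] yaw -72.1 tilt 1.85 J [-0.44  0.53  1.97 -0.    0.61  0.82] F [-0.6 -0.2 -0.2] g 1.002 t 5.3167
shift [-0.0626 -0.0626  0.0676] turn [ 0.0145 -0.0147 -0.0005]
```

View pics/w3.png

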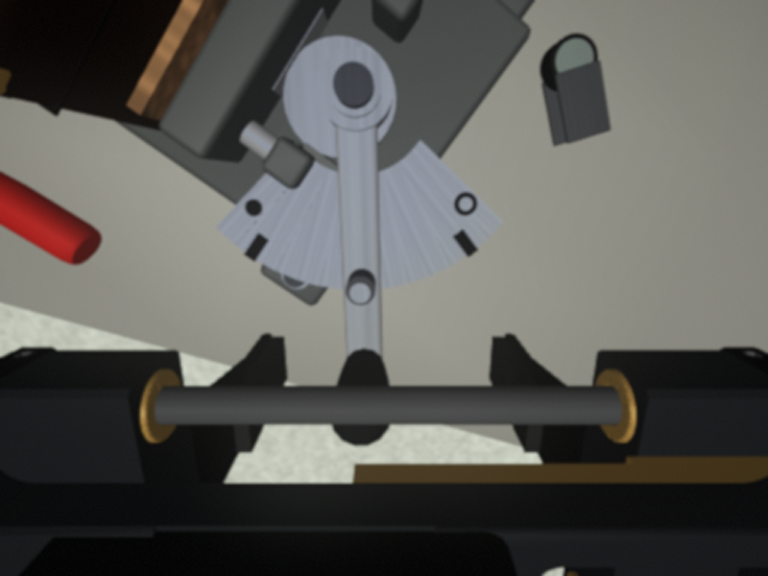

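play_rows(
  targets="0 0 0 0 0 0 -1;0 0 0 0 0 0 -1;0 0 0 0 0 0 -1",
)

```text
clock: 5.62
eef_pos: [0.4592, -0.0919, 0.0971]
ee_rot: [0.011, 0.988, 0.156, 0.016]
wrist_force: [-0.3, -0.5, -0.8]
grip_width: 1.0
```

```bash
python3 -c "
from h import *
rel([.4412,-.0825,.08],-72)"
```

```text
pos [ 0.4592 -0.0919  0.0971] yaw -72.1 tilt 2.22 J [-0.44  0.53  1.96 -0.    0.62  0.82] F [-0.3 -0.5 -0.8] g 1.0 t 5.6167
shift [-0.0736 -0.0749  0.0813] turn [ 0.0172 -0.0176 -0.0009]
```

play_rows(
  targets="-0.02 -0.02 0.02 0.006 -0.006 0 -1;-0.02 -0.02 0.02 0.006 -0.006 0 -1;-0.02 -0.02 0.02 0.005 -0.005 0 -1;-0.01 -0.01 0.02 0 0 0 -1;0 0 0 0 0 0 -1;0 0 0 0 0 0 -1",
)

```text
clock: 6.12
eef_pos: [0.4407, -0.0823, 0.0808]
ee_rot: [-0.0, 0.988, 0.156, 0.0]
wrist_force: [0.5, -0.7, -0.1]
grip_width: 0.998
```

```bash
python3 -c "
from h import *
rel([.4412,-.0825,.08],-72)"
```

```text
pos [ 0.4407 -0.0823  0.0808] yaw -72.1 tilt 0.04 J [-0.44  0.55  1.99  0.    0.6   0.82] F [ 0.5 -0.7 -0.1] g 0.998 t 6.1167
shift [0.002  0.0018 0.0042] turn [-0.0002 -0.0004 -0.0007]
```

play_rows(
  targets="0 0 0 0 0 0 1;0 0 0 0 0 0 1;0 0 0 0 0 0 1;0 0 0 0 0 0 1;0 0 0 0 0 0 1;0 0 0 0 0 0 1;0 0 0 0 0 0 1;0 0 0 0 0 0 1",
  grip_force=15,
)

```text
clock: 6.78
eef_pos: [0.4413, -0.0825, 0.0809]
ee_rot: [0.0, 0.988, 0.156, 0.001]
wrist_force: [-0.6, 0.6, 0.3]
grip_width: 0.475
```

```bash
python3 -c "
from h import *
rel([.4412,-.0825,.08],-72)"
```

```text
pos [ 0.4413 -0.0825  0.0809] yaw -72.1 tilt 0.07 J [-0.44  0.55  1.99  0.    0.6   0.82] F [-0.6  0.6  0.3] g 0.475 t 6.7833
shift [-0.0003 -0.0001  0.0046] turn [ 0.0002 -0.0008 -0.0007]
```

play_rows(
  targets="0 0 0 0 0 0 1;0 0 0 0 0 0 1;0 0 0 0 0 0 1;0 0 0 0 0 0 1;0 0 0 0 0 0 1",
)

```text
clock: 7.2
eef_pos: [0.4414, -0.0826, 0.081]
ee_rot: [0.0, 0.988, 0.156, 0.001]
wrist_force: [-0.0, -0.6, -0.5]
grip_width: 0.267
```

play_rows(
  targets="0.001 0.034 0 0 0 -0.0345 1;0.001 0.034 0 0 0 -0.0345 1;0.001 0.034 0 0 0 -0.0345 1;0.001 0.034 0 0 0 -0.0345 1",
)

```text
clock: 7.53
eef_pos: [0.4515, -0.105, 0.081]
ee_rot: [-0.002, 0.964, 0.264, 0.0]
wrist_force: [-0.1, 0.8, 1.5]
grip_width: 0.262
```

```bash
python3 -c "
from h import *
rel([.486,-.148,.08],-34.5)
p=robot.state()['eef_pos'];d=p[:2]-np.array([.556,-.044]);print(np.hypot(*d),np.arctan2(-d[1],-d[0])+np.radians(18.5))"
```

```text
pos [ 0.4515 -0.105   0.081 ] yaw -59.3 tilt 0.26 J [-0.47  0.56  1.95  0.01  0.63  0.56] F [-0.1  0.8  1.5] g 0.262 t 7.5333
shift [0.0385 0.2731 0.0038] turn [-0.0023 -0.0018 -0.2759]
0.12096229684237003 0.8510505327890836
```

play_rows(
  targets="0.002 0.034 0 0 0 -0.034 1;0.002 0.034 0 0 0 -0.034 1;0.002 0.034 0 0 0 -0.034 1;0.002 0.034 0 0 0 -0.034 1;0.002 0.034 0 0 0 -0.034 1;0.002 0.034 0 0 0 -0.034 1;0.002 0.034 0 0 0 -0.034 1",
)

```text
clock: 8.12
eef_pos: [0.486, -0.1427, 0.081]
ee_rot: [-0.001, 0.895, 0.447, 0.001]
wrist_force: [-0.5, 2.0, 0.8]
grip_width: 0.265
```

```bash
python3 -c "
from h import *
import cv2
rel([.486,-.148,.08],-34.5)
p=robot.state()['eef_pos'];d=p[:2]-np.array([.556,-.044]);print(np.hypot(*d),np.arctan2(-d[1],-d[0])+np.radians(18.5))
c=cam('wrist');im=c['color'][:,:,::-1].copy()
cv2.imwrite('pics/w4.png',cv2.resize(im,None,fx=1.5,fy=1.5,interpolation=cv2.INTER_CUBIC))"
```

```text
pos [ 0.486  -0.1427  0.081 ] yaw -36.9 tilt 0.16 J [-0.51  0.6   1.85  0.    0.69  0.13] F [-0.5  2.   0.8] g 0.265 t 8.1167
shift [-0.0212  0.0162  0.0049] turn [-0.     -0.0017 -0.0266]
0.12100645389845271 1.2763181494741185
```

View pics/w4.png

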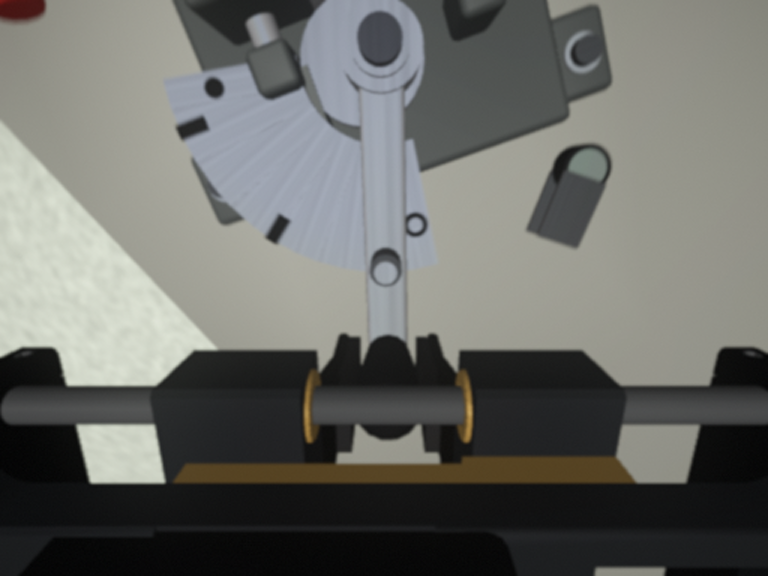

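The open slot is now under the bar and the ring sits just right of it at (416,223). I'll nudge a little farther and let it settle.

play_rows(
  targets="0 0.015 0 0 0 -0.015 1;0 0.015 0 0 0 -0.01 1;0 0 0 0 0 0 1;0 0 0 0 0 0 1",
)

```text
clock: 8.5
eef_pos: [0.4902, -0.1456, 0.081]
ee_rot: [-0.002, 0.885, 0.465, 0.0]
wrist_force: [-0.2, 0.6, 2.7]
grip_width: 0.269
```

```bash
python3 -c "
from h import *
import cv2
rel([.486,-.148,.08],-34.5)
p=robot.state()['eef_pos'];d=p[:2]-np.array([.556,-.044]);print(np.hypot(*d),np.arctan2(-d[1],-d[0])+np.radians(18.5))"
```

```text
pos [ 0.4902 -0.1456  0.081 ] yaw -34.5 tilt 0.23 J [-0.51  0.6   1.83  0.    0.71  0.09] F [-0.2  0.6  2.7] g 0.269 t 8.5
shift [-0.0217 -0.0104  0.0049] turn [-0.0021 -0.0015 -0.0005]
0.12106079798936856 1.3188347688286461
```

play_rows(
  targets="0 0 0 0 0 0 -1;0 0 0 0 0 0 -1;0 0 0 0 0 0 -1;0 0 0 0 0 0 -1;0 0 0 0 0 0 -1;0 0 0 0 0 0 -1;0 0 -0.03 0 0 0 -1;0 0 -0.06 0 0 0 -1;0 0 -0.1 0 0 0 -1;0 0 -0.1 0 0 0 -1;0 0 -0.1 0 0 0 -1;0 0 -0.1 0 0 0 -1;0 0 -0.1 0 0 0 -1;0 0 -0.1 0 0 0 -1;0 0 -0.1 0 0 0 -1;0 0 -0.1 0 0 0 -1;0 0 -0.1 0 0 0 -1;0 0 -0.1 0 0 0 -1;0 0 0 0 0 0 -1;0 0 0 0 0 0 -1",
)

```text
clock: 10.17
eef_pos: [0.4884, -0.1456, 0.3135]
ee_rot: [-0.001, 0.886, 0.463, 0.001]
wrist_force: [-0.6, -0.8, -0.5]
grip_width: 0.999
```

```bash
python3 -c "
from h import *
import cv2
rel([.595,.045,.32],71.5)
c=cam('wrist');im=c['color'][:,:,::-1].copy()
cv2.imwrite('pics/w5.png',cv2.resize(im,None,fx=1.5,fy=1.5,interpolation=cv2.INTER_CUBIC))
c=cam('top');im=c['color'][100:290,150:400,::-1].copy()
cv2.imwrite('pics/t5.png',cv2.resize(im,None,fx=3.1,fy=3.1,interpolation=cv2.INTER_CUBIC))"
```

```text
pos [ 0.4884 -0.1456  0.3135] yaw -34.8 tilt 0.17 J [-0.51  0.27  1.6   0.    1.28  0.1 ] F [-0.6 -0.8 -0.5] g 0.999 t 10.1667
shift [ 1.0868 -0.107  -0.0295] turn [ 8.0000e-04 -2.1000e-03 -1.1816e+00]
```

View pics/w5.png

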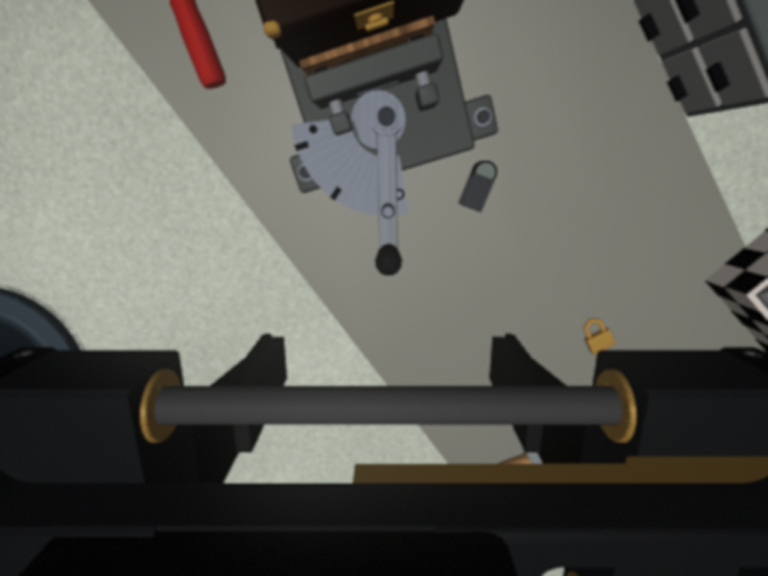

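View pics/t5.png

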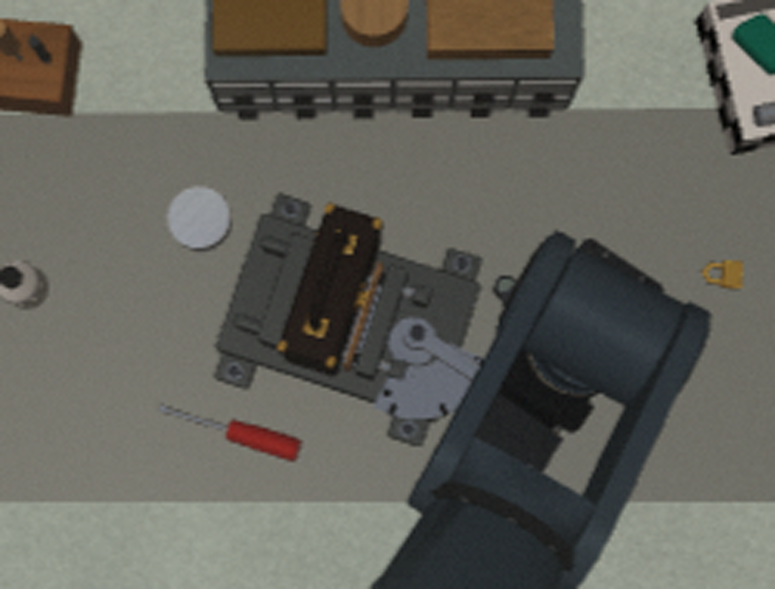

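```bash
python3 -c "
from h import *
c=cam('wrist')
a=back(c,388/1.5,264/1.5,.122);p=back(c,386/1.5,117/1.5,.078);d=a-p
print(a,p,np.hypot(d[0],d[1]),np.arctan2(-d[1],-d[0])+np.radians(18.5))
a=back(c,388/1.5,211/1.5,.07);d=a-p
print(np.arctan2(-d[1],-d[0])+np.radians(18.5))
rel([.595,.045,.33],-108.5)"
```

```text
[ 0.48718693 -0.14725598  0.122     ] [ 0.55598496 -0.0452635   0.078     ] 0.12302696671500095 1.30024847234178
1.3062473650275859
pos [ 0.4879 -0.1454  0.312 ] yaw -34.8 tilt 0.29 J [-0.51  0.27  1.6   0.    1.28  0.1 ] F [-0.1  0.8 -0.5] g 0.997 t 10.3167
shift [ 1.0872 -0.1049 -0.0871] turn [-3.500e-03  6.000e-04  8.183e-01]
```

play_rows(
  targets="0 0 -0.01 0 0 0.075 -1;0 0 -0.01 0 0 0.075 -1;0 0 -0.01 0 0 0.075 -1;0 0 -0.01 0 0 0.075 -1;0 0 -0.01 0 0 0.075 -1;0 0 -0.01 0 0 0.075 -1;0 0 -0.01 0 0 0.075 -1;0 0 -0.01 0 0 0.075 -1;0 0 -0.01 0 0 0.075 -1;0 0 -0.01 0 0 0.075 -1;0 0 0 0 0 0.075 -1;0 0 0 0 0 0 -1;0 0 0 0 0 0 -1",
)

```text
clock: 11.4
eef_pos: [0.478, -0.1403, 0.3118]
ee_rot: [-0.009, 0.98, -0.197, -0.023]
wrist_force: [1.3, -0.6, -0.8]
grip_width: 1.001
```

```bash
python3 -c "
from h import *
rel([.57,.053,.33],-108.5)"
```

```text
pos [ 0.478  -0.1403  0.3118] yaw -112.7 tilt 2.88 J [-0.51  0.27  1.59  0.    1.33  1.45] F [ 1.3 -0.6 -0.8] g 1.001 t 11.4
shift [ 0.0469 -1.0701 -0.0845] turn [-0.0065  0.0313 -0.0468]
```

```bash
python3 -c "
from h import *
rel([.519,.07,.33],-108.5)"
```

```text
pos [ 0.478  -0.1403  0.3118] yaw -112.7 tilt 2.88 J [-0.51  0.27  1.59  0.    1.33  1.45] F [ 1.3 -0.6 -0.8] g 1.001 t 11.4
shift [-0.2208 -1.05   -0.0714] turn [-0.0065  0.0313 -0.0468]
```

play_rows(
  targets="-0.02 -0.08 -0.007 0 0.01 -0.01 -1;-0.02 -0.1 -0.007 0 0.01 -0.01 -1;-0.02 -0.1 -0.007 0 0.01 -0.01 -1;-0.02 -0.1 -0.007 -0.005 0 -0.01 -1;-0.02 -0.1 -0.007 0 0 0 -1;-0.02 -0.1 -0.007 0 0 0 -1;-0.02 -0.1 -0.007 0 0 0 -1;-0.02 -0.1 -0.007 0 0 0 -1;-0.02 -0.1 -0.007 0 0 0 -1;-0.02 -0.1 -0.007 0 0 0 -1;-0.02 -0.05 0 0 0 0 -1;0 0 0 0 0 0 -1;0 0 0 0 0 0 -1;0 0 0 0 0 0 -1",
)

```text
clock: 12.57
eef_pos: [0.4995, 0.0768, 0.3167]
ee_rot: [-0.001, 0.989, -0.147, -0.011]
wrist_force: [0.2, 0.8, -0.3]
grip_width: 1.002
```

```bash
python3 -c "
from h import *
import cv2
rel([.595,.045,.25],-108.5)
c=cam('wrist');im=c['color'][:,:,::-1].copy()
cv2.imwrite('pics/w6.png',cv2.resize(im,None,fx=1.5,fy=1.5,interpolation=cv2.INTER_CUBIC))
print(proj(c,[.595,.045,.2035])*1.5)"
```

```text
pos [0.4995 0.0768 0.3167] yaw -106.9 tilt 1.26 J [-0.07  0.27  1.59  0.    1.31  1.79] F [ 0.2  0.8 -0.3] g 1.002 t 12.5667
shift [0.5103 0.0126 0.3223] turn [0.0008 0.014  0.0173]
[391.58624611 124.36888172]
```

View pics/w6.png

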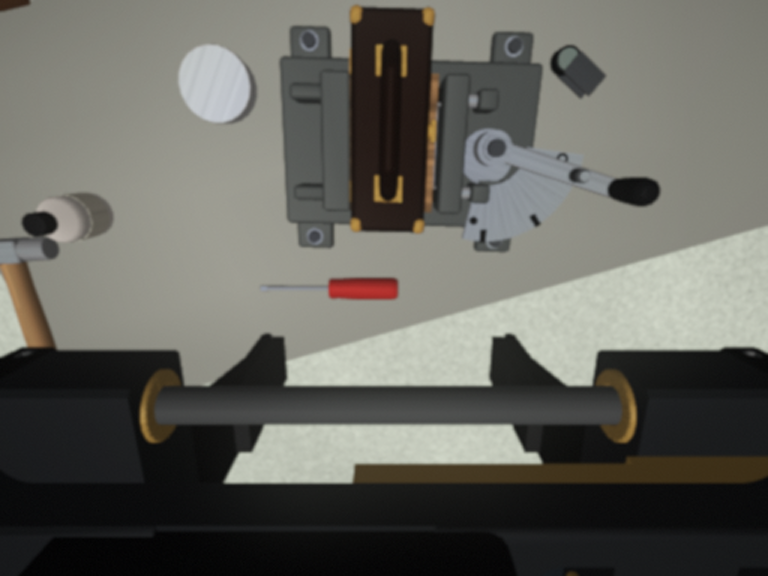

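```bash
python3 -c "
import cv2,numpy as np
a=cv2.imread('pics/w6.png')[0:240,320:460].astype(float)
a=np.clip(255*(a/255)**0.5,0,255).astype('uint8')
cv2.imwrite('pics/w6c.png',cv2.resize(a,None,fx=2.5,fy=2.5,interpolation=cv2.INTER_CUBIC))"
```

```text
(no output)
```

View pics/w6c.png

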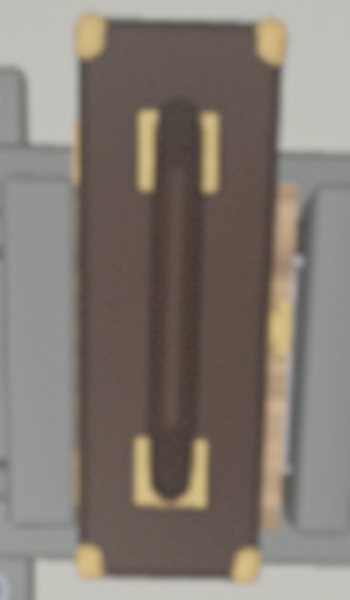

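```bash
python3 -c "
from h import *
c=cam('wrist')
B=lambda u,v,z:back(c,(320+u/2.5)/1.5,v/2.5/1.5,z)
a=B(177,165,.2);b=B(171,428,.2);print('bar',a,b,(a+b)/2,np.hypot(*(a-b)[:2]),np.degrees(np.arctan2(*(a-b)[1::-1])))
P=[B(82,22,.137),B(282,22,.137),B(80,575,.137),B(256,578,.137)];print(np.round(P,4),np.mean(P,0))
m=np.mean(P,0)
d=(P[0]+P[1]-P[2]-P[3])/2;print(np.hypot(*d[:2]),np.degrees(np.arctan2(d[1],d[0])))
print(np.hypot(*(P[0]-P[1])),) if 0 else None
rel([m[0],m[1],.25],-108.5)"
```

```text
bar [0.62627069 0.0356069  0.2       ] [0.56912103 0.05456794 0.2       ] [0.59769586 0.04508742 0.2       ] 0.06021299609769734 -18.354747375056043
[[ 0.6797  0.0468  0.137 ]
 [ 0.6632 -0.0071  0.137 ]
 [ 0.5317  0.0969  0.137 ]
 [ 0.5139  0.0422  0.137 ]] [0.59714652 0.04468614 0.137     ]
0.15676238287165514 -18.48249543333915
pos [0.4996 0.0764 0.3168] yaw -107.0 tilt 1.25 J [-0.07  0.27  1.59  0.    1.31  1.79] F [-0.2  0.  -0.5] g 1.003 t 12.6667
shift [0.5198 0.0084 0.3227] turn [0.0007 0.0139 0.0163]
```

Handle bar centre is (0.597,0.045), yaw -18.4° and length 60 mm (56 mm straight expected). The shell outline gives the same centre. I'll move over it.

play_rows(
  targets="0.07 0 0 0 0.007 0.008 -1;0.08 0 0 0 0.007 0.008 -1;0.08 0 0 0 0 0 -1;0.08 0 0 0 0 0 -1;0.08 0 0.04 0 0 0 -1;0.06 0 0.06 0 0 0 -1;0.03 0 0.06 0 0 0 -1;0 0 0.04 0 0 0 -1;0 0 0 0 0 0 -1;0 0 0 0 0 0 -1;0 0 0 0 0 0 -1",
)

```text
clock: 13.58
eef_pos: [0.6049, 0.0338, 0.2736]
ee_rot: [0.002, 0.986, -0.168, 0.006]
wrist_force: [0.9, 0.4, -0.5]
grip_width: 0.997
```

```bash
python3 -c "
from h import *
rel([.5972,.045,.18],-108.4)"
```

```text
pos [0.6049 0.0338 0.2736] yaw -109.4 tilt 0.69 J [-0.13  0.44  1.43 -0.    1.26  1.78] F [ 0.9  0.4 -0.5] g 0.997 t 13.5833
shift [-0.0603 -0.0411  0.4672] turn [ 0.0015 -0.0075 -0.0111]
```

play_rows(
  targets="-0.02 -0.014 0 0.001 -0.004 -0.005 -1;-0.02 -0.014 0.02 0 -0.003 -0.005 -1;-0.02 -0.013 0.03 0 0 0 -1;0 0 0.03 0 0 0 -1;0 0 0.02 0 0 0 -1;0 0 0 0 0 0 -1;0 0 0 0 0 0 -1;0 0 0 0 0 0 -1",
)

```text
clock: 14.25
eef_pos: [0.5936, 0.0487, 0.254]
ee_rot: [0.0, 0.987, -0.159, 0.001]
wrist_force: [-0.8, 0.0, -0.5]
grip_width: 1.003
```

```bash
python3 -c "
from h import *
rel([.5972,.045,.179],-108.4)"
```

```text
pos [0.5936 0.0487 0.254 ] yaw -108.2 tilt 0.12 J [-0.11  0.45  1.47 -0.    1.21  1.78] F [-0.8  0.  -0.5] g 1.003 t 14.25
shift [0.0221 0.0118 0.3751] turn [-0.0001 -0.0013  0.0017]
```

play_rows(
  targets="0.011 0.006 0.03 0 0 0.002 -1;0.01 0.006 0.05 0 0 0 -1;0 0 0.05 0 0 0 -1;0 0 0.05 0 0 0 -1;0 0 0.05 0 0 0 -1;0 0 0.05 0 0 0 -1;0 0 0.04 0 0 0 -1;0 0 0.02 0 0 0 -1;0 0 0 0 0 0 -1;0 0 0 0 0 0 -1;0 0 0 0 0 0 -1",
)

```text
clock: 15.17
eef_pos: [0.5969, 0.044, 0.1766]
ee_rot: [0.0, 0.987, -0.161, -0.001]
wrist_force: [1.1, -1.0, 0.2]
grip_width: 0.998
```

```bash
python3 -c "
from h import *
rel([.5972,.045,.179],-108.4)"
```

```text
pos [0.5969 0.044  0.1766] yaw -108.5 tilt 0.08 J [-0.11  0.55  1.55 -0.    1.05  1.78] F [ 1.1 -1.   0.2] g 0.998 t 15.1667
shift [-0.0005 -0.0054 -0.0122] turn [ 0.0004  0.0007 -0.0012]
```

play_rows(
  targets="0 0 0 0 0 0 1;0 0 0 0 0 0 1;0 0 0 0 0 0 1;0 0 0 0 0 0 1;0 0 0 0 0 0 1;0 0 0 0 0 0 1;0 0 0 0 0 0 1;0 0 0 0 0 0 1;0 0 0 0 0 0 1;0 0 0 0 0 0 1;0 0 0 0 0 0 1;0 0 0 0 0 0 1;0 0 0 0 0 0 1;0 0 0 0 0 0 1;0 0 0 0 0 0 1;0 0 0 0 0 0 1;0 0 0 0 0 0 1",
  grip_force=45,
)

```text
clock: 16.58
eef_pos: [0.5991, 0.0446, 0.1795]
ee_rot: [-0.001, 0.987, -0.161, 0.003]
wrist_force: [0.5, 0.4, 0.2]
grip_width: 0.137
```

```bash
python3 -c "
from h import *
rel([.5972,.045,.179],-108.4)
import cv2
c=cam('scene');im=c['color'][90:280,150:400,::-1].copy()
cv2.imwrite('pics/s7.png',cv2.resize(im,None,fx=3.1,fy=3.1,interpolation=cv2.INTER_CUBIC))"
```

```text
pos [0.5991 0.0446 0.1795] yaw -108.5 tilt 0.31 J [-0.11  0.54  1.54  0.    1.05  1.78] F [0.5 0.4 0.2] g 0.137 t 16.5833
shift [-0.0094  0.0011  0.0026] turn [-0.0012 -0.0033 -0.0009]
```

View pics/s7.png

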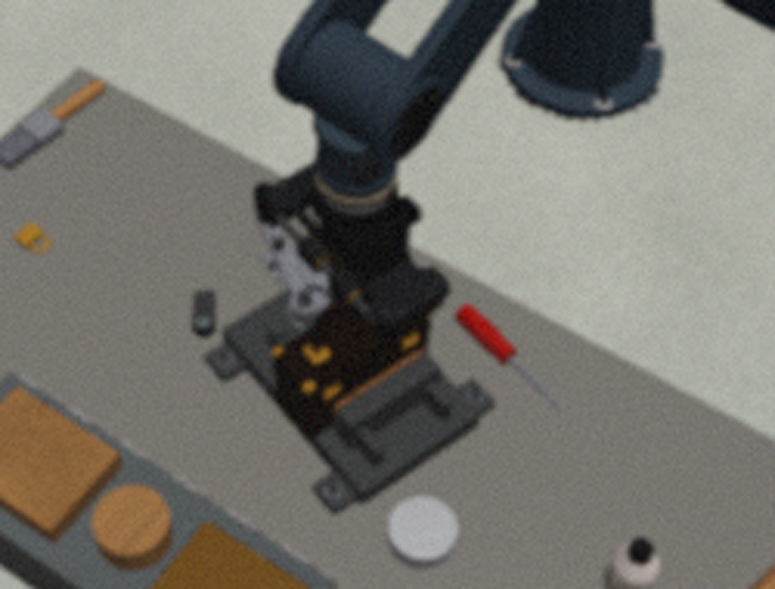

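Opening is 12 mm, which fits the 13 mm bar. I'll start the lift slowly, checking the force.

play_rows(
  targets="0 0 -0.01 0 0 0 1;0 0 -0.015 0 0 0 1;0 0 -0.02 0 0 0 1;0 0 -0.02 0 0 0 1;0 0 -0.02 0 0 0 1",
)

```text
clock: 17.05
eef_pos: [0.5933, 0.0446, 0.1915]
ee_rot: [0.0, 0.987, -0.161, -0.005]
wrist_force: [-0.3, 0.0, -7.0]
grip_width: 0.133
```

```bash
python3 -c "
from h import *
rel([.5985,.045,.2795],-108.4)
print(robot.state()['ft_torque'])"
```

```text
pos [0.5933 0.0446 0.1915] yaw -108.5 tilt 0.6 J [-0.11  0.53  1.53 -0.    1.09  1.78] F [-0.3  0.  -7. ] g 0.133 t 17.05
shift [ 0.0196 -0.009  -0.4404] turn [ 0.0016  0.0065 -0.001 ]
[ 0.01830214  0.12827067 -0.03719372]
```

play_rows(
  targets="0.005 -0.002 -0.03 0.001 0.004 0 1;0.005 -0.002 -0.04 0 0.003 0 1;0.004 -0.002 -0.04 0 0 0 1;0.003 -0.002 -0.04 0 0 0 1;0.002 0 -0.04 0 0 0 1;0 0 -0.04 0 0 0 1;0 0 -0.04 0 0 0 1;0 0 -0.04 0 0 0 1;0 0 -0.03 0 0 0 1;0 0 -0.02 0 0 0 1;0 0 -0.01 0 0 0 1;0 0 0 0 0 0 1;0 0 0 0 0 0 1;0 0 0 0 0 0 1",
)

```text
clock: 18.22
eef_pos: [0.5975, 0.045, 0.2756]
ee_rot: [0.001, 0.987, -0.161, 0.002]
wrist_force: [-0.4, -0.3, -6.9]
grip_width: 0.135
```

```bash
python3 -c "
from h import *
rel([.5985,.045,.2795],-108.4)"
```

```text
pos [0.5975 0.045  0.2756] yaw -108.5 tilt 0.24 J [-0.11  0.44  1.44 -0.    1.26  1.78] F [-0.4 -0.3 -6.9] g 0.135 t 18.2167
shift [ 0.005  -0.0015 -0.0195] turn [ 0.0002 -0.0026 -0.001 ]
```

play_rows(
  targets="0.002 0 -0.01 0 -0.0015 -0.001 1;0.002 0 -0.008 0 -0.001 0 1;0 0 0 0 0 0 1;0 0 0 0 0 0 1;0 0 0 0 0 0 1;0 0 0 0 0 0 1",
)

```text
clock: 18.72
eef_pos: [0.5973, 0.0448, 0.2774]
ee_rot: [0.0, 0.987, -0.16, -0.002]
wrist_force: [0.6, -0.3, -7.7]
grip_width: 0.136
```

```bash
python3 -c "
from h import *
import cv2
rel([.5985,.045,.2795],-108.4)
for n,(y,x) in dict(scene=(90,150),top=(100,150)).items():
  c=cam(n);im=c['color'][y:y+190,x:x+250,::-1]
  im=(255*(im/255.)**.6).astype('uint8')
  cv2.imwrite(f'pics/f_{n}.png',cv2.resize(im,None,fx=3.1,fy=3.1,interpolation=cv2.INTER_CUBIC))
c=cam('wrist');im=c['color'][:,:,::-1];im=(255*(im/255.)**.6).astype('uint8')
cv2.imwrite('pics/f_wrist.png',cv2.resize(im,None,fx=1.5,fy=1.5))
s=robot.state();print(s['eef_pos'],abs(s['joint_velocities']).max())"
```

```text
pos [0.5973 0.0448 0.2774] yaw -108.4 tilt 0.27 J [-0.11  0.44  1.43 -0.    1.28  1.78] F [ 0.6 -0.3 -7.7] g 0.136 t 18.7167
shift [ 0.0052 -0.003  -0.0108] turn [0.0009 0.0029 0.    ]
[0.59727995 0.04480104 0.27742757] 0.002919260900095986
```

View pics/f_scene.png

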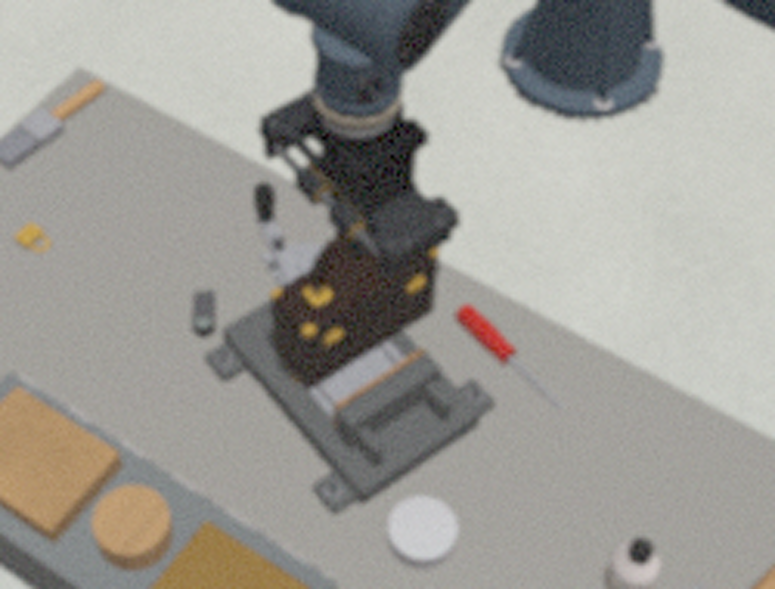

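View pics/f_top.png

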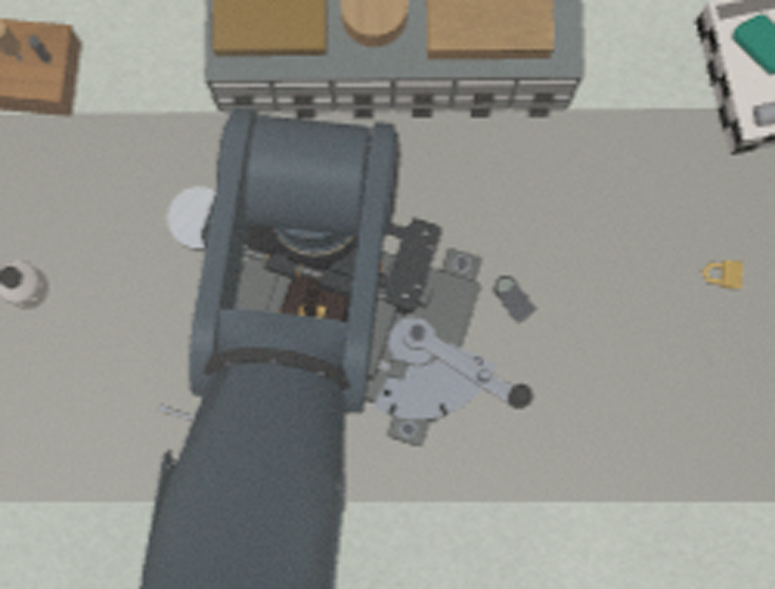

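View pics/f_wrist.png

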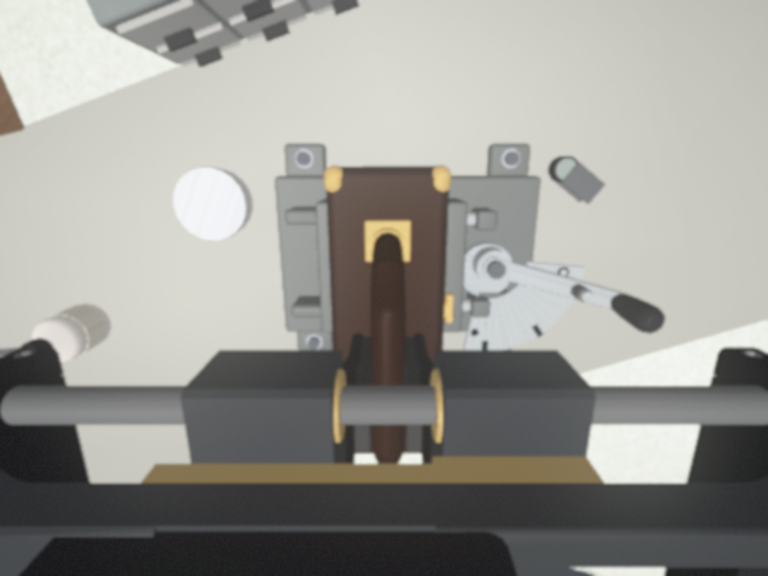

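Now I'll check the bag's height and level against projections of its expected shell corners in the scene camera.

```bash
python3 -c "
from h import *
import cv2
c=cam('scene');im=c['color'][:,:,::-1];im=(255*(im/255.)**.5).astype('uint8')
big=cv2.resize(im[120:240,210:310],None,fx=6,fy=6,interpolation=cv2.INTER_CUBIC)[:600,:600]
cv2.imwrite('pics/g0.png',big)
a=np.radians(-18.4);X=np.array([np.cos(a),np.sin(a)]);Y=np.array([-X[1],X[0]])
o=np.array([.5973,.0448])
for sx in(-1,1):
  for sy in (-1,1):
    for z in(.132,.237):
      p=o+sx*.08*X+sy*.03*Y
      q=(proj(c,[*p,z])-[210,120])*6+2.5;print(sx,sy,z,q.round(0));cv2.circle(big,tuple(int(v) for v in q),4,(0,255,0),1)
cv2.imwrite('pics/g1.png',big)"
```

```text
-1 -1 0.132 [405. 353.]
-1 -1 0.237 [413. 230.]
-1 1 0.132 [476. 427.]
-1 1 0.237 [489. 306.]
1 -1 0.132 [161. 504.]
1 -1 0.237 [153. 386.]
1 1 0.132 [230. 584.]
1 1 0.237 [227. 468.]
```

View pics/g1.png

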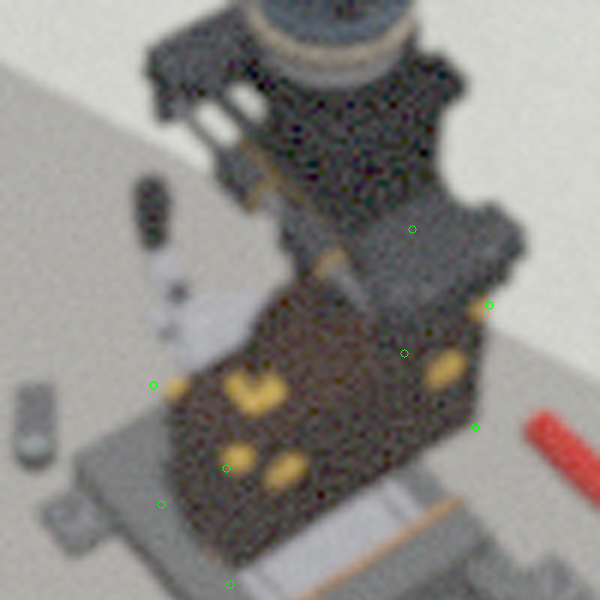

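```bash
python3 -c "
from h import *
import cv2
c=cam('scene')
im0=cv2.imread('pics/scene0.png');im1=c['color'][:,:,::-1]
a=np.radians(-18.4);X=np.array([np.cos(a),np.sin(a)]);Y=np.array([-X[1],X[0]])
o=np.array([.5973,.0448]);out=[]
for im,dz,y0 in((im0,0,150),(im1,.098,125)):
  im=(255*(im/255.)**.5).astype('uint8')
  b=cv2.resize(im[y0:y0+110,225:310],None,fx=4.6,fy=4.6,interpolation=cv2.INTER_CUBIC)
  for sx in(-1,1):
   for sy in (-1,1):
    for z in(.034,.139):
      q=(proj(c,[*(o+sx*.08*X+sy*.03*Y),z+dz])-[225,y0])*4.6+2;cv2.circle(b,tuple(int(v) for v in q),3,(0,255,0),1)
  out.append(b)
cv2.imwrite('pics/g2.png',np.hstack(out))"
```

```text
(no output)
```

View pics/g2.png

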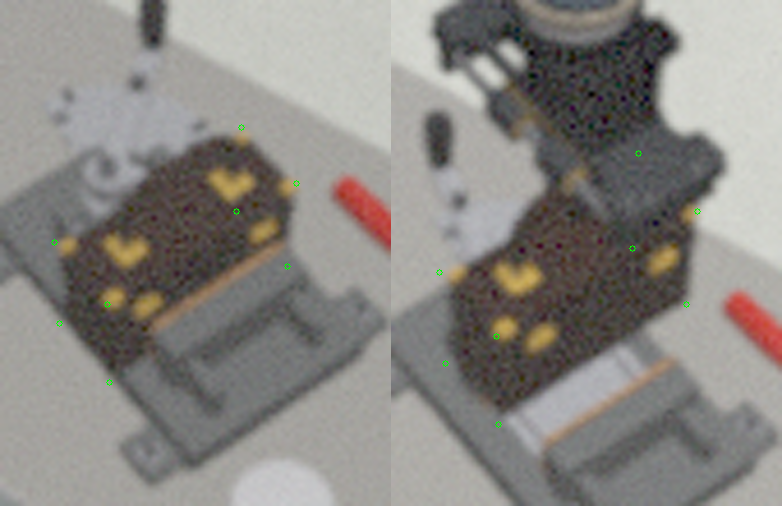

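The brass corners have the same offsets from the projections before the lift and now, within about 1 px. The bag is therefore level to about 1° and has risen about 98 mm, putting its feet about 48 mm above the jaws. Handing in.

```bash
python3 -c "
from h import *
rel([.5985,.045,.2795],-108.4)
print(robot.finish_job())"
```

```text
pos [0.5973 0.0448 0.2775] yaw -108.4 tilt 0.26 J [-0.11  0.44  1.43 -0.    1.28  1.78] F [-0.3  0.9 -7.1] g 0.132 t 18.9667
shift [ 0.0052 -0.0028 -0.0101] turn [0.0008 0.0028 0.    ]
the job is handed in; nothing more can be done
None
```

I threw the lever from the light-grip notch to the open notch. I then gripped the bag by its handle at 45 N and lifted it straight up. I handed the job in at about 19 s with the bag still held over the clamp.

**Last checks:**
- **Lever:** after I let go it measured 1.30 rad, which is the open notch.
- **Lift:** the wrist force was a steady 7 N or so, the bag's own weight, with no sign of jamming in the jaws.
- **Height:** the gripper rose about 98 mm, so the feet should be about 48 mm above the jaws. I worked this out from the gripper's travel and checked it against the scene picture, but did not measure it at the feet.
- **Level and still:** the tool was tilted about 0.3° and the joints were at rest. The brass corners on top agreed with their expected positions to about 1 px.
- **One disagreement:** the bag's lower far corner looked about 1 px higher than expected, which could mean up to 1° of tilt or only noise. I did not correct it.
- **Other things on the bench:** the loupe, tin, padlock and bottle looked unmoved in the last pictures, and the screwdriver and brush did too. I did not recheck the hammer.

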